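# Read a hygiene swab with the dead-man key

## Robot

A 6-joint arm with a two-finger parallel gripper is mounted at the origin on a cart in front of the work surface, level with it; the furniture and walls round the work are solid. World frame = base frame: x ahead of the robot, y to its left, z up, the work surface at z = 0. Lengths are in m, angles in rad, forces in N, time in s.
With the tool pointing down it reaches from about 0.275 to 0.825 m from the base axis. Payload 5.2 kg.
Tool frame: the origin (TCP) lies at the very end of the fingers, on their centre line; the grasp point (between the pads) lies 19 mm behind it; x points along the fingers, y is the direction in which the jaws open and shut, and the axes are right-handed (so a half turn about x gives the same grasp; the last joint's range is limited). The gripper opens to 93 mm and grips with 3 to 60 N. Pads are 15 mm wide; open, the fingers measure 128 mm over their backs; the gripper's body (75 mm by 188 mm) begins 65 mm behind the grasp point.
Start: joints at [-1.326, 0.259, 1.535, -0, 1.348, -0.203], TCP at [0.238, -0.496, 0.219] pointing down, gripper open.
Joint ranges: [-3.14, 3.14], [-0.91, 2.08], [0.19, 2.58], [-1.22, 4.36], [0.22, 2.71], [-3.12, 3.12]. Speed limits (rad/s): [2.57, 2.57, 3.14, 3.14, 3.14, 3.14].

## Interface

Orientations are given as a 3x3 rotation matrix whose columns are the frame's x, y, z axes.
In Python, from station import arm, move_gripper, imaging gives the robot as it stands. The module is installed in compiled form; this text tells all that it offers. Calls block until the motion is done:
- arm.movep(position, orientation): joint-space move of the TCP to a pose.
- arm.movel(position, max_speed=0.15, rot=None, stop_force=None): straight line of the TCP; rot=None keeps the orientation; max_speed is the mean speed in m/s. With stop_force (N) it stops when the force on the tool has changed by that much, and returns True; else False.
- arm.goto_joints(angles): joint-space move.
- move_gripper(opening, newtons=None): finger opening in m; newtons is the grip in N (None keeps the last); returns when the fingers have stopped.
- arm.sleep(seconds).
- arm.solve_ik(position, orientation): joint angles nearest the present ones, or None.
- imaging.capture(name): name is "scene" or "top"; returns (picture, depth): 480x640x3 uint8, blue, green, red; 480x640 float32, m along the optical axis (not along the pixel's ray), 0 where there is no reading.
- imaging.camera_model(name): a dict with "K" (3x3 intrinsics, pixels), "pose" (4x4, takes a point from camera to world coordinates). Camera axes: x right, y up, looking along -z (the intrinsics and any distortion apply to the point x, -y, -z); pixel columns grow to the right and rows downward; lengths in m; the calibration is good to about 2 mm. A picture is of the moment at which its call begins. camera_model takes no time and is no camera call.
A pose or a line that the arm cannot do raises arm.PlanningError and nothing moves.
- arm.close_job(): hands the job in, once; it reports no verdict.
Readings, each from a call of its own:
- arm.read_time(): time.
- arm.read_q(): joint angles.
- arm.read_joint_velocities(): joint speeds.
- arm.read_joint_torque(): joint torques, N m.
- arm.read_eef_pos(): TCP position.
- arm.read_tcp_rot(): TCP orientation.
- arm.read_wrist_force(): force on the tool from outside, world axes, zero at the start.
- arm.read_moment(): the same for the moment, N m.
- arm.read_gripper_width(): finger opening in m.
Only numpy, scipy, OpenCV 4.12 (cv2) and the standard library are available. Lean on these libraries where they do the work, as an engineer would, in place of code of your own. Each camera call takes 0.05 s, during which the arm holds its last target.

## Task

Take the swab with the round grip out of the rack and push it down into the clear vial of the hygiene tester until its collar sits on the vial's mouth and the vial itself is pushed fully home, then let go of it. Then, with the fingertips, press the tester's spring-loaded read key half-way down - its top level with the small metal post behind it, never to the bottom - and keep it there for a few seconds; finish while still holding the key half-way. Do not press the key before the swab is home, and leave the square-gripped rod, the bottle, the plaster cast and the little dish where they stand.

Things in the scene. Friction and masses are not known exactly. Their poses are not given: they have to be found in the camera images.
- tester: Fixed desktop hygiene tester, box 130 (x) x 200 (y) x 60 mm high on its feet. Origin: centre of its underside; z up, -x is its front edge, +y its left. White case with a dark display; the clear vial stands in the grey block at its left (65 mm to +y of the origin), the read key at its right (64 mm to -y).
- vial_mouth (a point): Centre of the mouth (rim) of the clear round vial, z up. Rim 19 mm outside and 14 mm inside; a funnel 8 mm deep narrows to a 9 mm bore, inner floor 56 mm below the rim. The rim stands about 10 mm above the tester's top at first and 2 mm above it when home.
- vial (a joint): How far the vial has been pushed down into the tester, m: 0 = up, 0.008 = fully home (stop). It slides with about 3 N of friction and stays where it is left; it starts within 2 mm of up. 0.0065 and more counts as home.
- key_top (a point): Centre of the top face of the read key, a dark grey 30 (x) x 36 (y) mm plate with three thin ribs; moves with the key. z up. When up it is 76 mm above the worktop (16 mm above the case). Behind it (34 mm to the tester's +x) stands a small metal post, 5 mm thick, whose top is 70 mm above the worktop, level with the key's top at half travel.
- read_key (a joint): Travel of the read key straight down, m: 0 = up, 0.012 = bottom. Spring: 3 N at the start of the travel, 6 N half-way (0.006), 9 N at the bottom; it comes back up when released.
- rack: Fixed metal rack, 60 (x) x 150 (y) x 58 mm. Origin: centre of its underside; y along its length. Two upright 9 mm holes, 80 mm apart (at y = +40 and -40 mm); the swab stands in one, the square-gripped check rod in the other, either way round.
- swab_grip (a point): Centre of the round grip of the swab, z up along the swab. White plastic, grip 16 mm diameter x 45 mm high with fine ribs; below it a straight stem, 6 mm diameter, 49 mm long with round end, standing in the rack. Loose, 20 g.
- swab_collar (a point): Centre of the flat underside (collar) of the swab's grip, where the stem begins, 22.5 mm below the grip's centre. In the rack it rests on the rack's top; in the vial it rests on the rim.
- check_grip (a point): Centre of the grip of the check rod: like the swab but with a square grip, 16 x 16 x 45 mm. Loose bystander in the other hole: leave it.
- bottle: Small dropper bottle, 26 mm diameter x 68 mm, loose bystander. Origin: centre of its underside.
- cast: Plaster cast of teeth, 65 x 62 x 28 mm, loose bystander. Origin: centre of its underside.
- dish: Small glass dappen dish, 31 mm diameter x 26 mm, loose bystander. Origin: centre of its underside.

How it is judged:
By the outcome, as a careful person would: the job done as asked, in the order asked, and still so for the second after the job is handed in, while the arm keeps its last pose, push and grip.
It also fails if it takes over 54 s, if anything falls off the work surface, if the arm or the gripper's body presses on something with over 40 N, if the wrist force passes 120 N, or if a joint passes its speed limit or range.

## Working session

There is one attempt and no reset: what is moved stays moved. The work goes in short steps, each a Python script; the robot and the scene stay as the last script left them, time stands still between calls to the robot, and variables do not carry over. Pictures are saved under pics/ and viewed, and the job is handed in when it is done.

```bash
mkdir -p pics; ls; python3 - <<'E'
from station import arm, move_gripper, imaging
import cv2, numpy as np
for n in ["scene","top"]:
    im,d=imaging.capture(n); cv2.imwrite(f"pics/{n}0.png",im); np.save(f"{n}0.npy",d)
    m=imaging.camera_model(n); print(n,{k:np.round(v,4).tolist() if not isinstance(v,str) else v for k,v in m.items()})
print(arm.read_time(), arm.read_tcp_rot())
E
```

```text
pics
scene {'K': [[535.2227, 0.0, 324.2802], [0.0, 535.2227, 239.3703], [0.0, 0.0, 1.0]], 'pose': [[-0.8229, 0.3909, -0.4123, 0.065], [-0.5677, -0.5923, 0.5717, 0.5587], [-0.0207, 0.7045, 0.7094, 0.7964], [0.0, 0.0, 0.0, 1.0]]}
top {'K': [[448.0966, 0.0, 315.9374], [0.0, 448.0966, 242.0134], [0.0, 0.0, 1.0]], 'pose': [[0.0358, 0.9748, -0.2202, 0.2864], [-0.9993, 0.0365, -0.0008, -0.0243], [0.0072, 0.22, 0.9755, 1.0455], [0.0, 0.0, 0.0, 1.0]]}
0.1 [[-3.59892050e-04  4.32991267e-01 -9.01398044e-01]
 [ 1.49702789e-03 -9.01396859e-01 -4.32991296e-01]
 [-9.99998815e-01 -1.50524813e-03 -3.23794438e-04]]
```

View pics/scene0.png

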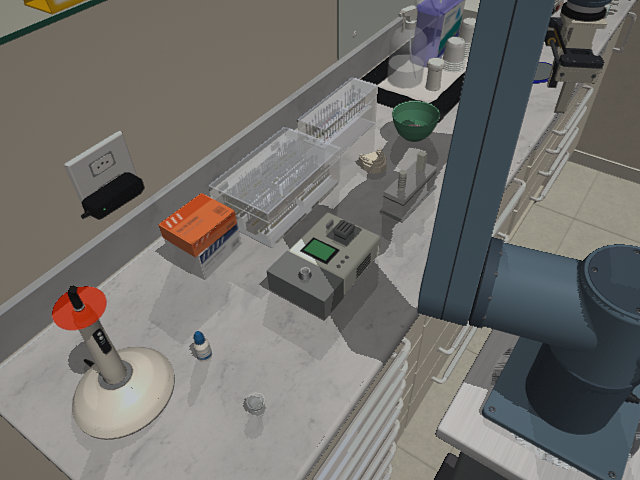

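View pics/top0.png

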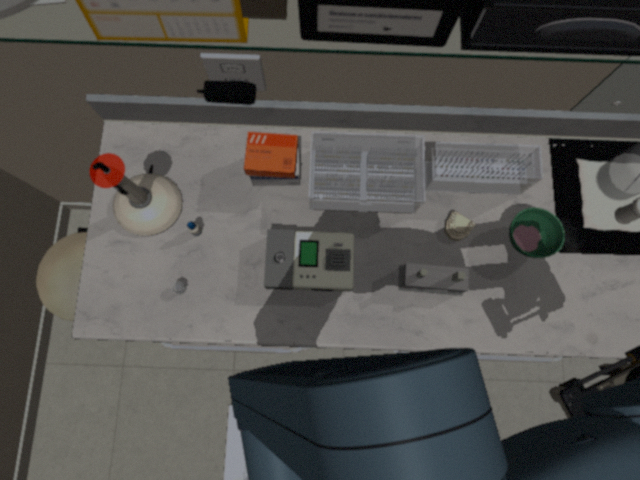

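The scene picture shows the tester around (325,260), the rack around (410,185) with two rods, the bottle at (201,345), the dish at (254,404) and the cast at (371,160). In the top picture the tester is at (310,260) and the rack at (437,277). I'll zoom in on them.

```bash
python3 - <<'E'
import cv2
s=cv2.imread("pics/scene0.png");t=cv2.imread("pics/top0.png")
cv2.imwrite("pics/s_rack.png",cv2.resize(s[130:230,350:450],None,fx=6,fy=6,interpolation=cv2.INTER_CUBIC))
cv2.imwrite("pics/s_test.png",cv2.resize(s[205:325,255:395],None,fx=5,fy=5,interpolation=cv2.INTER_CUBIC))
a=cv2.resize(t[215:305,255:375],None,fx=6,fy=6,interpolation=cv2.INTER_CUBIC)
b=cv2.resize(t[215:305,385:505],None,fx=6,fy=6,interpolation=cv2.INTER_CUBIC)
cv2.imwrite("pics/t_test.png",cv2.convertScaleAbs(a,alpha=1.5));cv2.imwrite("pics/t_rack.png",cv2.convertScaleAbs(b,alpha=1.5))
E
```

```text
(no output)
```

View pics/s_rack.png

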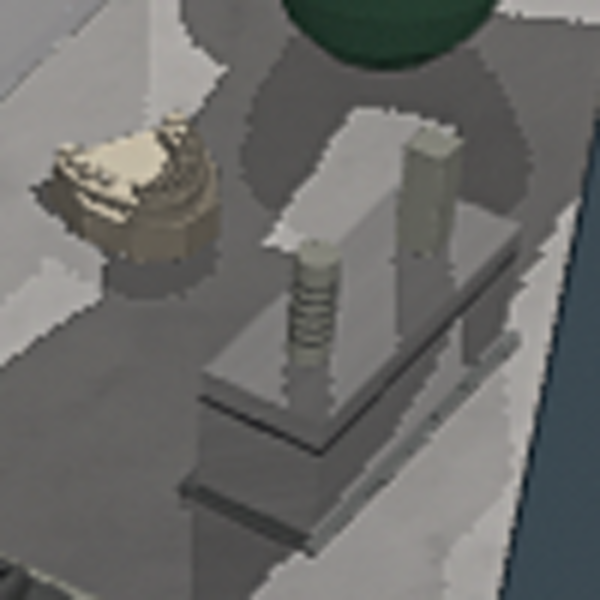

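View pics/s_test.png

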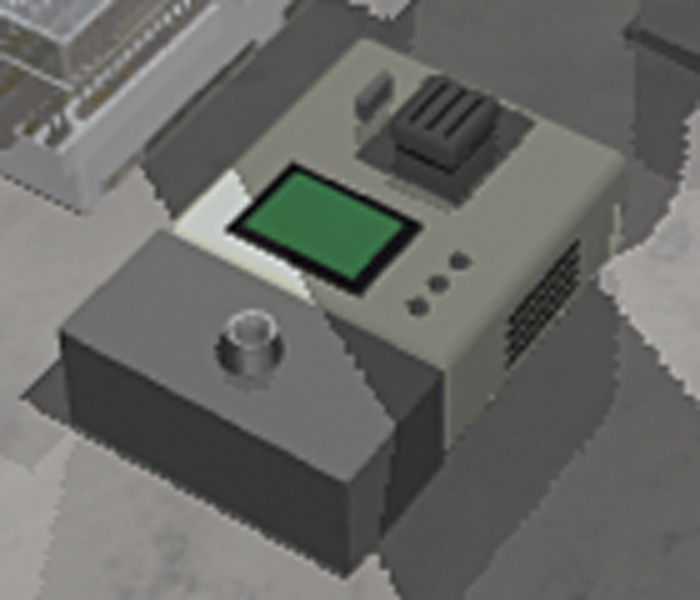

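View pics/t_test.png

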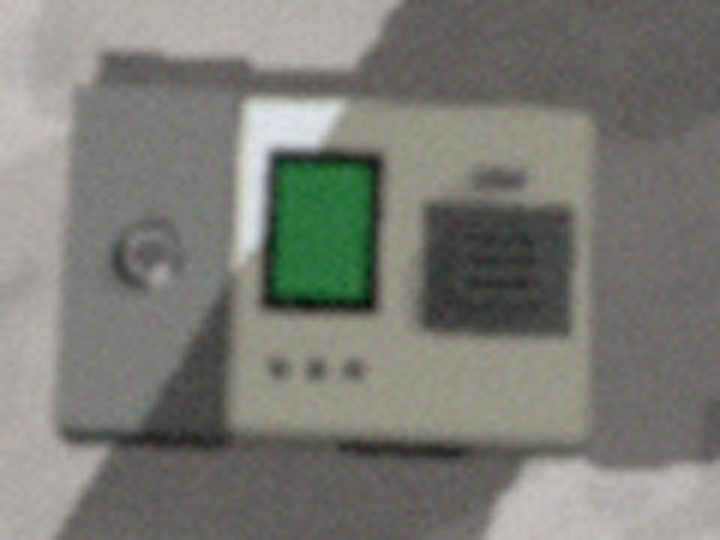

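View pics/t_rack.png

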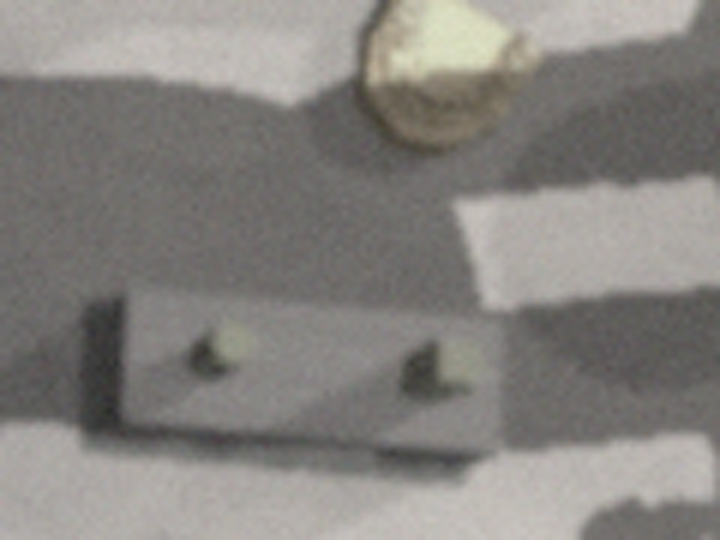

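```bash
cat > h.py <<'E'
import numpy as np, cv2
from station import arm, move_gripper, imaging
def ray(n,u,v,z):
    m=imaging.camera_model(n);K=m["K"];T=m["pose"]
    d=T[:3,:3]@np.array([(u-K[0,2])/K[0,0],-(v-K[1,2])/K[1,1],-1]);o=T[:3,3]
    return o+d*(z-o[2])/d[2]
def proj(n,p):
    m=imaging.camera_model(n);K=m["K"];T=m["pose"]
    c=T[:3,:3].T@(np.array(p)-T[:3,3]);return K[0,0]*c[0]/-c[2]+K[0,2],K[1,1]*-c[1]/-c[2]+K[1,2]
def cloud(n,d):
    m=imaging.camera_model(n);K=m["K"];T=m["pose"]
    v,u=np.mgrid[:480,:640]
    c=np.stack([(u-K[0,2])/K[0,0]*d,-(v-K[1,2])/K[1,1]*d,-d],-1)
    return c@T[:3,:3].T+T[:3,3]
E
python3 - <<'E'
from h import *
np.set_printoptions(precision=4,suppress=True)
for n,ps in {"top":dict(swab=(423.5,272,.103),chk=(461.3,274,.103),vial=(279.7,256.5,.070),key=(255+498/6,215+268/6,.076),post=(255+498/6,215+178/6,.07)),
 "scene":dict(swab=(403.3,172,.103),chk=(350+433/6,130+145/6,.103),vial=(305.6,269.5,.070),key=(255+448/5,205+105/5,.076),post=(255+378/5,205+85/5,.07))}.items():
    for k,p in ps.items(): print(n,k,ray(n,*p))
for n,boxes in {"top":dict(tester=(255,225,365,295),rack=(395,255,475,300)),"scene":dict(tester=(260,205,390,320),rack=(370,150,450,230))}.items():
    P=cloud(n,np.load(f"{n}0.npy"))
    for k,(a,b,c,e) in boxes.items():
        Q=P[b:e,a:c].reshape(-1,3)
        h=.06 if k=="tester" else .058
        print(n,k,np.histogram(Q[:,2],bins=np.arange(-.01,.12,.01))[0])
        S=Q[abs(Q[:,2]-h)<.006]; r=cv2.minAreaRect((S[:,:2]*1000).astype(np.float32)); print(r,S[:,2].mean())
        S=Q[(Q[:,2]>.09)]
        if k=="rack":print("rods",[ (S[np.sign(S[:,1]-S[:,1].mean())==s]).mean(0) for s in (1,-1)])
E
```

```text
top swab [ 0.4423 -0.2546  0.103 ]
top chk [ 0.441 -0.335  0.103]
top vial [0.4707 0.0555 0.07  ]
top key [ 0.4672 -0.0734  0.076 ]
top post [ 0.5023 -0.0728  0.07  ]
scene swab [ 0.4429 -0.2528  0.103 ]
scene chk [ 0.4387 -0.3294  0.103 ]
scene vial [0.4717 0.0554 0.07  ]
scene key [ 0.4715 -0.0737  0.076 ]
scene post [ 0.5042 -0.0734  0.07  ]
top tester [1011 1449   37   50   50   64 1780 3000  232    6    0    0]
((469.586181640625, -8.926490783691406), (198.12600708007812, 130.78314208984375), 89.95780181884766) 0.06064463574315762
top rack [ 562 1354   59   58   53   57  954  308   22   26   28  102]
((439.9700012207031, -292.8821716308594), (140.05661010742188, 51.08625793457031), 87.09808349609375) 0.058724631687358315
rods [array([ 0.4045, -0.1984,  0.3248]), array([ 0.4374, -0.3322,  0.1019])]
scene tester [4687 1997  559  549  561  548 3641 1783  331   91  145   10]
((516.5193481445312, -7.7532501220703125), (221.72206115722656, 198.9585723876953), 0.09045201539993286) 0.059320943455982704
scene rack [2270 1278  347  265  177  175  823   76   62   71   67   68]
((442.147216796875, -293.2601318359375), (145.325439453125, 52.2845458984375), 86.99629974365234) 0.05712234371085484
rods [array([0.2232, 0.1009, 0.3846]), array([ 0.4409, -0.2939,  0.0987])]
```

Both cameras agree within about 2 mm, and the measured points match the given dimensions. The swab is at (0.4425, -0.2535), in the rack's +y hole. The tester's origin is about (0.470, -0.0085) with no yaw, which puts the vial at (0.471, 0.056) and the key at (0.470, -0.073). Next I'll pick the swab.

```bash
cat >> h.py <<'E'
def R(a):
    y=np.array([np.cos(a),np.sin(a),0]);x=np.array([0,0,-1.]);return np.stack([x,y,np.cross(x,y)],1)
E
python3 - <<'E'
from h import *
np.set_printoptions(precision=4,suppress=True)
rk=np.radians(-2.)
for p,a in [((.4425,-.2535,.2),rk),((.471,.056,.2),0),((.47,-.073,.1),-np.pi/2)]:
    print(arm.solve_ik(np.array(p),R(a)))
move_gripper(.093,25)
arm.movep(np.array([.4425,-.2535,.17]),R(rk))
arm.movel(np.array([.4425,-.2535,.0665]),max_speed=.08,stop_force=8)
print(arm.read_eef_pos(),arm.read_wrist_force(),arm.read_time())
for n in ("scene","top"):
    im,d=imaging.capture(n); x,y=map(int,proj(n,(.4425,-.2535,.08))); cv2.imwrite(f"pics/{n}1.png",cv2.resize(im[y-60:y+60,x-70:x+70],None,fx=5,fy=5,interpolation=cv2.INTER_CUBIC))
E
```

```text
[-0.7393  0.2005  1.6578 -0.      1.2832 -0.7043]
[-0.1174  0.1362  1.737  -0.      1.2684 -0.1174]
[-0.3892  0.2462  1.8721 -0.      1.0232  1.1816]
[ 0.4428 -0.2538  0.067 ] [-0.1559  1.1048  0.0232] 2.975
```

View pics/scene1.png

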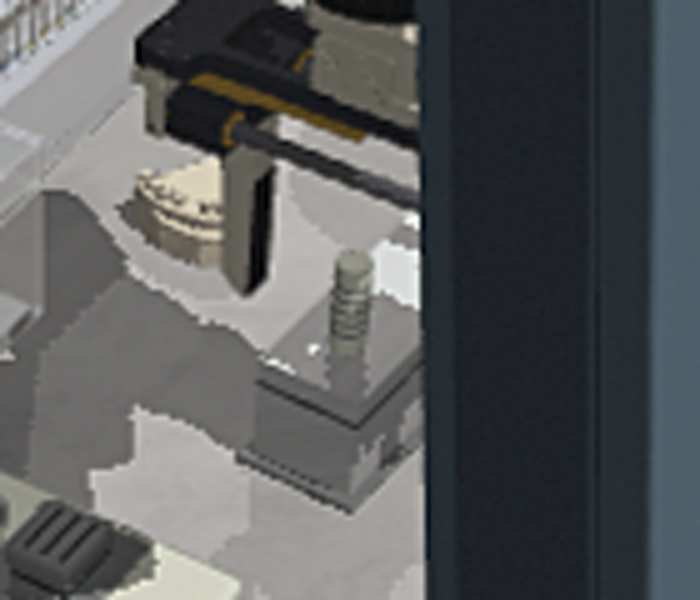

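View pics/top1.png

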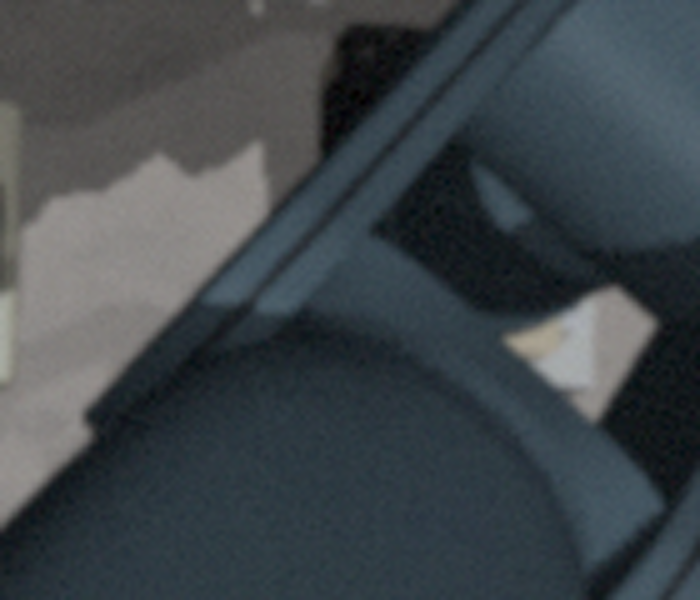

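The scene view shows the far finger at crop (245,285), in line with the swab at (350,300); the near finger is hidden behind the arm. I'll close and lift.

```bash
python3 - <<'E'
from h import *
np.set_printoptions(precision=4,suppress=True)
x,y=map(int,proj("scene",(.4425,-.2535,.08)));u=proj("scene",(.4428+.055,-.2557,.067));print("tip exp",(u[0]-x+70)*5,(u[1]-y+60)*5)
move_gripper(.0,25)
print(arm.read_gripper_width(),arm.read_wrist_force())
print(arm.movel(np.array([.4428,-.2538,.125]),max_speed=.05,stop_force=8),arm.read_wrist_force(),arm.read_gripper_width())
arm.movel(np.array([.4428,-.2538,.205]),max_speed=.15)
arm.movel(np.array([.471,.056,.205]),max_speed=.2,rot=R(0))
arm.movel(np.array([.471,.056,.140]),max_speed=.1)
print(arm.read_eef_pos(),arm.read_gripper_width(),arm.read_wrist_force(),arm.read_time())
for n in ("scene","top"):
    im,d=imaging.capture(n); x,y=map(int,proj(n,(.471,.056,.1))); cv2.imwrite(f"pics/{n}2.png",cv2.resize(im[y-60:y+60,x-70:x+70],None,fx=5,fy=5,interpolation=cv2.INTER_CUBIC));print(n,x-70,y-60)
    cv2.imwrite(f"pics/{n}2full.png",im)
E
```

```text
tip exp 240.89916462315244 279.5149243455708
0.015427874496400882 [ 0.4451 -0.2994  0.7233]
False [-0.201  0.096 -0.161] 0.015324149420702147
[0.4714 0.0558 0.1404] 0.015493578690961528 [ 0.3781 -0.2084  0.8321] 8.7667
scene 234 198
top 208 193
```

View pics/scene2.png

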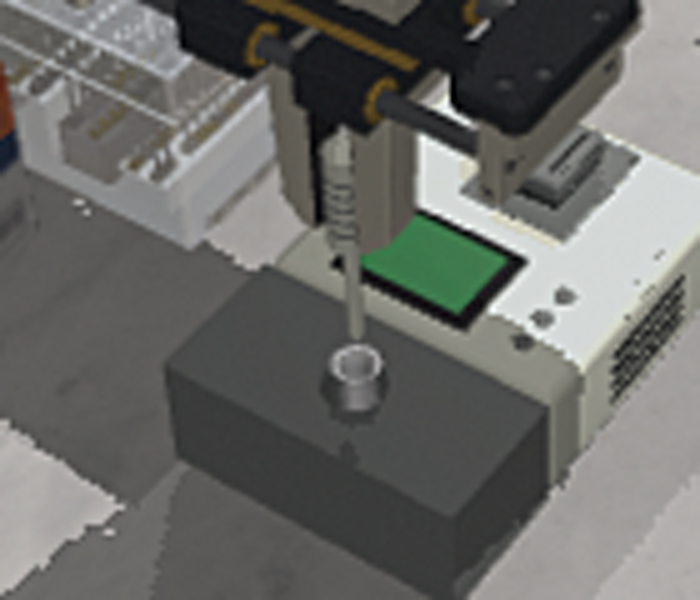

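View pics/top2.png

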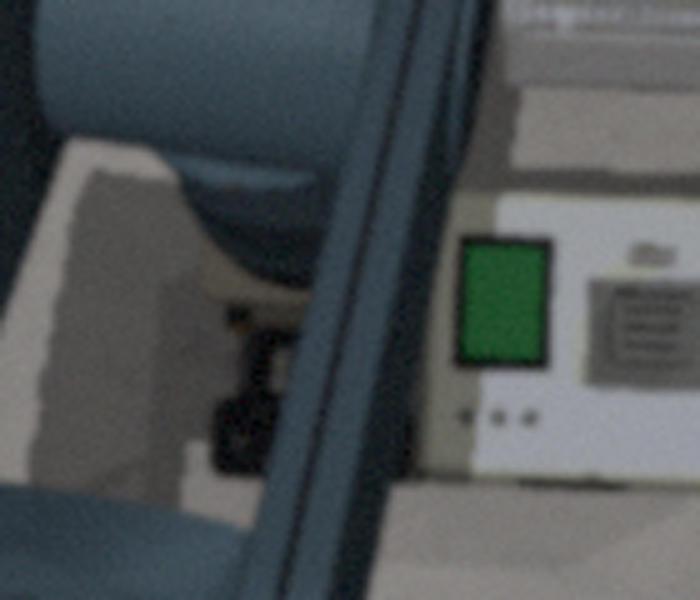

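```bash
python3 - <<'E'
from h import *
np.set_printoptions(precision=4,suppress=True)
for z in (.0824,.1314,.1764):
    u=proj("scene",(.4714,.0558,z)); print(z,(u[0]-234)*5,(u[1]-198)*5)
f=lambda u,v,z: ray("scene",234+u/5,198+v/5,z)
print("tip",f(356,335,.084),"rim",f(357,362,.070),f(357,362,.068))
E
```

```text
0.0824 356.3545516447863 335.62345040364477
0.1314 349.85358389568063 240.76725249618434
0.1764 343.43839712761763 147.16269250303597
tip [0.4708 0.0568 0.084 ] rim [0.4707 0.0573 0.07  ] [0.4718 0.056  0.068 ]
```

The stem tip and rim line up within 1 mm, and the swab hangs upright as predicted. I'll insert it.

```bash
python3 - <<'E'
from h import *
np.set_printoptions(precision=4,suppress=True)
p=arm.read_eef_pos()
print(arm.movel(np.array([.471,.056,.085]),max_speed=.05,stop_force=8),arm.read_eef_pos(),arm.read_wrist_force(),arm.read_gripper_width())
E
```

```text
False [0.4711 0.0559 0.0852] [-0.8396 -0.1844  0.228 ] 0.015574632745664474
```

```bash
python3 - <<'E'
from h import *
np.set_printoptions(precision=4,suppress=True)
for z in (.080,.077,.074,.072,.071,.070,.069,.068,.067):
    s=arm.movel(np.array([.471,.056,z]),max_speed=.015,stop_force=14)
    f=arm.read_wrist_force();print(z,s,arm.read_eef_pos(),f)
    if s or f[2]>14: break
print(arm.read_time(),arm.read_gripper_width())
im,d=imaging.capture("scene"); cv2.imwrite("pics/scene3.png",cv2.resize(im[198:318,234:374],None,fx=5,fy=5,interpolation=cv2.INTER_CUBIC))
E
```

```text
0.08 False [0.471  0.056  0.0799] [-0.3954  0.5858  0.2336]
0.077 False [0.471  0.056  0.0769] [0.361  1.0908 0.2262]
0.074 False [0.471  0.056  0.0738] [-0.3608  0.6496  0.6605]
0.072 False [0.471  0.056  0.0718] [0.6611 0.3281 0.0482]
0.071 False [0.471  0.056  0.0709] [0.3409 0.4299 1.0411]
0.07 False [0.4711 0.056  0.0704] [-1.329   0.3571  5.0447]
0.069 False [0.4713 0.056  0.0702] [-2.799  -0.9462 12.3524]
0.068 False [0.4715 0.056  0.07  ] [-5.8128 -0.2789 20.738 ]
12.5833 0.015884352457721705
```

View pics/scene3.png

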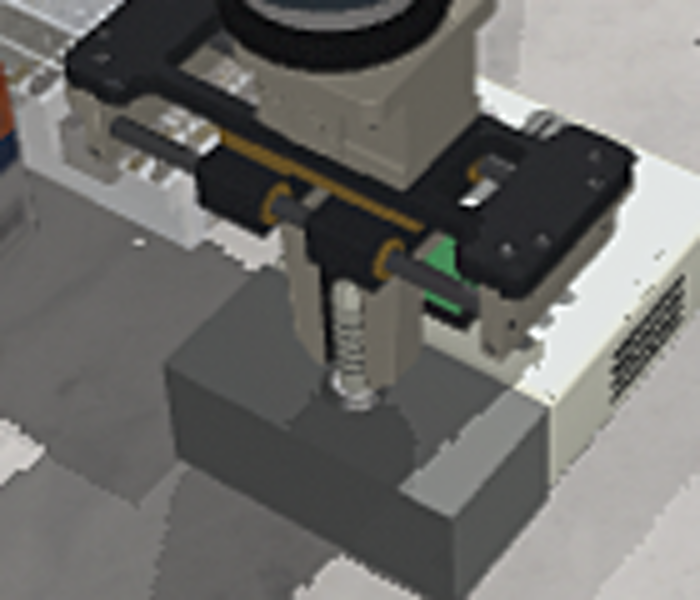

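The push met a hard stop at TCP z 0.0704, and home was predicted at about 0.071. The image shows the grip seated on the ring at crop (355,395). I'll relieve the load, release, and look with the arm clear.

```bash
python3 - <<'E'
from h import *
np.set_printoptions(precision=4,suppress=True)
arm.movel(np.array([.471,.056,.0695]),max_speed=.02)
print(arm.read_wrist_force())
move_gripper(.05)
print(arm.read_wrist_force(),arm.read_eef_pos(),arm.read_gripper_width())
arm.movel(np.array([.471,.056,.15]),max_speed=.12)
arm.movep(np.array([.47,-.073,.15]),R(-np.pi/2))
print(arm.read_time())
for n in ("scene","top"):
    im,d=imaging.capture(n);cv2.imwrite(f"pics/{n}4full.png",im);np.save(f"{n}4.npy",d)
    x,y=map(int,proj(n,(.471,.056,.1)));cv2.imwrite(f"pics/{n}4.png",cv2.resize(im[y-40:y+60,x-60:x+60],None,fx=6,fy=6,interpolation=cv2.INTER_CUBIC));print(n,x-60,y-40)
    for z in (.060,.062,.070,.107):
        u=proj(n,(.471,.056,z));print(z,(u[0]-x+60)*6,(u[1]-y+40)*6)
E
```

```text
[-1.4683  0.4573  9.9019]
[-0.6199  0.0811  0.4641] [0.471  0.056  0.0695] 0.05000186823045911
15.6417
scene 244 218
0.06 371.6839508645886 333.0484457801409
0.062 371.3874131490471 328.70867052207507
0.07 370.1925877747864 311.22261959104617
0.107 364.4796041191304 227.61414815835877
top 218 213
0.06 370.92364208230845 265.1701256681863
0.062 370.53975705567734 264.1647867903737
0.07 368.9891220848983 260.10390003190776
0.107 361.4882105320279 240.46010702098613
```

View pics/scene4.png

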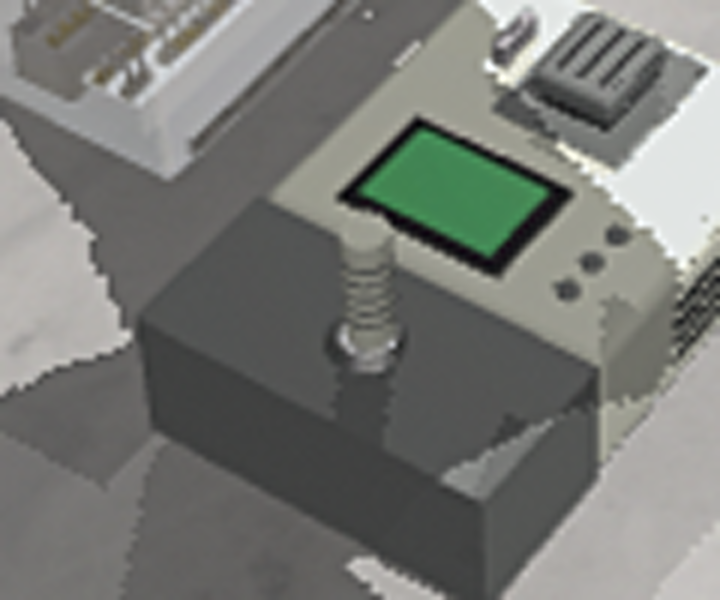

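View pics/scene4full.png

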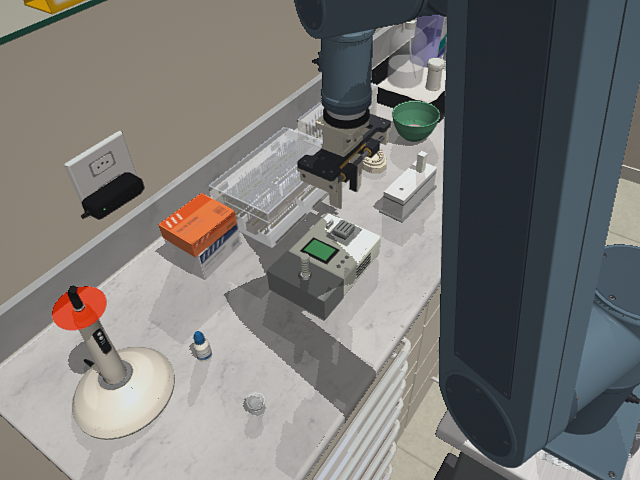

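```bash
python3 - <<'E'
from h import *
np.set_printoptions(precision=4,suppress=True)
P=cloud("scene",np.load("scene4.npy"));Q=P[218:318,244:364].reshape(-1,3)
S=Q[(np.hypot(Q[:,0]-.471,Q[:,1]-.056)<.012)]
print(np.histogram(S[:,2],bins=np.arange(.05,.125,.003)))
T=S[S[:,2]>.09];print(T.mean(0),T[:,2].max(), np.median(T[T[:,2]>.1,2]))
B=Q[(np.hypot(Q[:,0]-.471,Q[:,1]-.056)>.015)&(np.hypot(Q[:,0]-.471,Q[:,1]-.056)<.03)];print("block",np.median(B[:,2]))
# key and post
K=P[205:260,310:380].reshape(-1,3)
for nm,c in (("key",(.470,-.073)),("post",(.504,-.073))):
    D=K[(abs(K[:,0]-c[0])<(.012 if nm=="key" else .003))&(abs(K[:,1]-c[1])<(.014 if nm=="key" else .003))];print(nm,len(D),np.percentile(D[:,2],[10,50,90]))
E
```

```text
(array([ 7,  8, 11, 20, 11,  8,  7, 12,  6, 14,  8, 13,  6, 11, 11,  9, 10,
       16, 33, 11,  0,  0,  0,  0]), array([0.05 , 0.053, 0.056, 0.059, 0.062, 0.065, 0.068, 0.071, 0.074,
       0.077, 0.08 , 0.083, 0.086, 0.089, 0.092, 0.095, 0.098, 0.101,
       0.104, 0.107, 0.11 , 0.113, 0.116, 0.119, 0.122]))
[0.4698 0.0585 0.1016] 0.10911531728071477 0.10591508226095414
block 0.05902352912181408
key 132 [0.0732 0.0753 0.077 ]
post 13 [0.0586 0.0658 0.0703]
```

The swab's top measures about 0.106–0.107, so the collar is at 0.062, which means home. Next I'll press the key in small steps, reading both height and force.

```bash
python3 - <<'E'
from h import *
np.set_printoptions(precision=4,suppress=True)
move_gripper(0.,10)
print(arm.read_gripper_width())
c=np.array([.4705,-.073,.09])
arm.movel(c,max_speed=.08); arm.sleep(.3)
f0=np.mean([arm.read_wrist_force() for _ in range(5)],0);print("f0",f0,arm.read_eef_pos())
for z in (.080,.078,.077,.076,.075,.074,.073):
    c[2]=z; arm.movel(c,max_speed=.015); arm.sleep(.15)
    F=[]
    for _ in range(4): F.append(arm.read_wrist_force()); arm.sleep(.03)
    f=np.mean(F,0)-f0;print(z,arm.read_eef_pos(),f)
    if f[2]>5.2:break
print(arm.read_time())
E
```

```text
0.0007893938979051608
f0 [ 1.0912 -0.4334 -0.3439] [ 0.4707 -0.0731  0.0904]
0.08 [ 0.4706 -0.073   0.0801] [-0.6974  0.0755  0.2664]
0.078 [ 0.4705 -0.073   0.078 ] [-1.0893  0.1502  0.427 ]
0.077 [ 0.4705 -0.073   0.077 ] [-1.0749  0.09    0.138 ]
0.076 [ 0.4707 -0.0731  0.0762] [-1.4047  0.6759  3.1407]
0.075 [ 0.4707 -0.0731  0.0751] [-0.3822  0.426   3.823 ]
0.074 [ 0.4707 -0.073   0.0741] [-0.0638  0.1498  3.8826]
0.073 [ 0.4707 -0.0731  0.0731] [0.2023 0.1161 4.4519]
22.1917
```

Contact came at 0.0762 and 3 N, as specified. I'll continue to 0.070 and expect about 6 N.

```bash
python3 - <<'E'
from h import *
np.set_printoptions(precision=4,suppress=True)
c=np.array([.4705,-.073,.09])
for z in (.072,.071,.070):
    c[2]=z; arm.movel(c,max_speed=.015); arm.sleep(.2)
    F=[]
    for _ in range(6): F.append(arm.read_wrist_force()); arm.sleep(.03)
    print(z,arm.read_eef_pos(),np.mean(F,0)+[0,0,.1])
print(arm.read_time())
im,d=imaging.capture("scene");cv2.imwrite("pics/scene5.png",cv2.resize(im[190:310,260:400],None,fx=5,fy=5,interpolation=cv2.INTER_CUBIC))
im,d=imaging.capture("top");cv2.imwrite("pics/top5.png",im)
E
```

```text
0.072 [ 0.4706 -0.073   0.0721] [ 2.0864 -0.5309  5.0577]
0.071 [ 0.4706 -0.0731  0.0711] [ 2.132  -0.8025  5.5261]
0.07 [ 0.4706 -0.0731  0.0701] [ 1.7433 -0.538   5.8976]
24.1417
```

View pics/scene5.png

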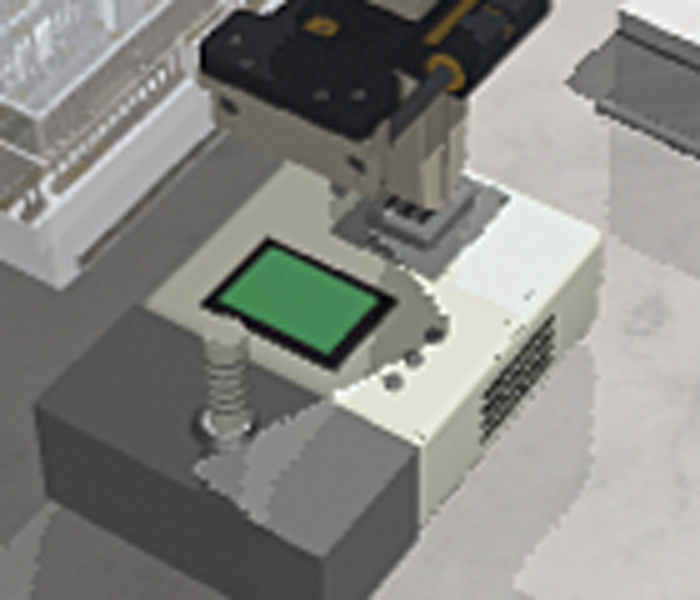

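View pics/top5.png

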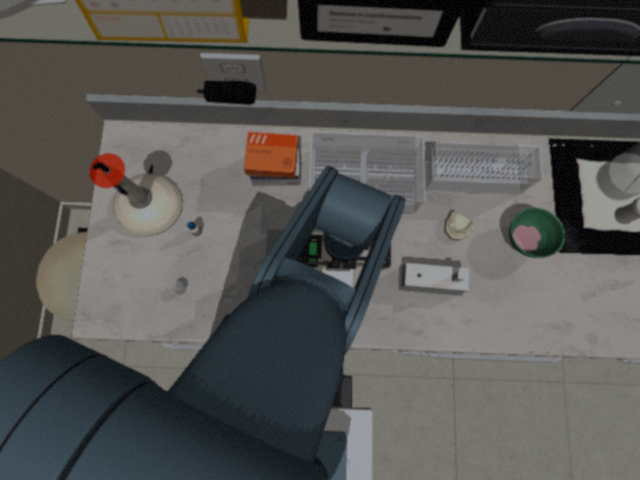

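The fingers rest on the key around crop (410,205), which is pressed part-way, and the swab still stands in the vial at (228,380). The top picture shows the check rod, cast, bottle and dish where they started. Force (5.9 N) and height (0.0701) agree on half-way, so I'll hold and hand in.

```bash
python3 - <<'E'
from h import *
np.set_printoptions(precision=4,suppress=True)
for _ in range(5):
    arm.sleep(1.); print(arm.read_time(),arm.read_eef_pos(),arm.read_wrist_force())
arm.close_job()
E
```

```text
25.2417 [ 0.4706 -0.0731  0.0702] [ 2.1744 -0.6043  5.6847]
26.2417 [ 0.4707 -0.0731  0.0702] [ 1.2034 -0.7346  6.2258]
27.2417 [ 0.4707 -0.0731  0.0702] [ 2.0583 -0.6045  6.3534]
28.2417 [ 0.4707 -0.0731  0.0702] [ 1.9242 -0.4846  5.7932]
29.2417 [ 0.4706 -0.0731  0.0701] [ 2.052  -0.5124  5.2039]
the job is handed in; nothing more can be done
```

The swab is in the vial and pushed home. The read key was held half-way for about 5 s, and I handed the job in at 29.2 s (limit 54 s) with the fingers still holding it.

- **Swab:** I took the round-gripped swab from the rack's +y hole and pushed it into the vial until it met a hard stop at up to about 21 N. After release its top measured 106–107 mm, where fully home should give 107 mm, and the pictures show it upright in the vial.
- **Key:** The fingertips met the key at 76.2 mm with about 3 N. They then held at 70.1–70.2 mm with 5.2–6.4 N, which matches half travel (70 mm, 6 N). The key never went lower than that.
- **Other objects:** In the last pictures the check rod, bottle, cast and dish stand where they started; I compared them by eye, without measuring.
- **Check that disagreed:** On the way down I did not see the vial's roughly 3 N of sliding friction in the force readings. The vial being home therefore rests on the hard stop and the swab's measured height.

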